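# Close the filler-rod tube and hold it up level

### The job

Two filler-rod tubes lie in the welded cradle, and the push-on cap of one of them stands partly off. With that tube still lying in the cradle, push its cap fully home against the shoulder, then lift this tube at least 10 cm out of the cradle, keeping it level all the way so that the rods inside do not slide, and finish holding it there, level and still, ready to be handed over: the program ends with the tube in the gripper. Leave the other tube, the pliers, the flux tin and the spanner where they lie.

Things in the scene. Friction and masses are not known exactly. Their poses are not given: they have to be found in the camera images.
- cradle: fixed dark steel cradle, 250 x 190 mm, 18 mm bars. Origin on the table under its middle; x axis level along the rows, from the stop to the cap ends. Rows at y = +52.5 and -52.5 mm. V saddles 30 mm long at x = -80 and +80 mm, 43 mm high, 23 mm to either side of the row; between them (x -60 to +60 mm) a tube is free all round. Stop plate at x = -146 mm, 80 mm high
- open_tube: tube whose cap stands off, in either row: grey barrel 44 mm in diameter, paper label at mid-length, black foot (x = -145 mm, against the stop), black ribbed cap. Origin on its centre line, the centre of mass 5 to 15 mm towards the foot; 56 mm above the table as it lies; x axis = centre line, foot to cap; 47 mm shoulder for the cap at x = +100 mm. 0.3 to 0.6 kg, rigid: may be gripped firmly
- cap (a joint): how far the open tube's cap stands off its home place, in m: 0 = rim fully home against the shoulder, 0.018 = farthest out; it starts 12 to 16 mm off, showing the pale neck. It slides only along the tube's x axis and stays where it is left; about 5 N move it, some 12 to 15 N push it over the snap bead halfway, then it clicks home
- cap_face (a point): middle of the flat outer end of the open tube's cap (48 mm in diameter, with a flat 24 mm boss in the middle), on the tube's centre line; 140 mm from the tube's origin when the cap is home. The cap is 40 mm long
- shut_tube: the other tube, same in size and make with its cap already home, lying in the other row, 105 mm away; same origin and axes; leave it alone
- pliers: pliers, 67 x 143 x 12 mm, lying on the table to the right; origin under the middle; leave alone
- flux_tin: round flux tin with a lid, 70 mm in diameter, 40 mm high, on the table; origin under the middle; leave alone
- spanner: spanner, 26 x 180 x 7 mm, lying on the table to the left; origin under the middle; leave alone

How it is judged:
On the way:
1. the cap is pushed home while the tube lies in the cradle (value of joint cap below 0.002 m and height (world z) of open_tube below 0.066 m and contact force between open_tube and cradle above 0.5 N), for 0.2 s.
At the end, for the whole second after the job is handed in: cap home (within 2 mm); the tube held by the fingers alone, its centre at least 150 mm above the table (95 mm above where it lay), level within 4 degrees and still (20 mm/s, 0.15 rad/s); the other tube within 10 mm, pliers, flux tin and spanner within 20 mm of where they lay (value of joint cap below 0.002 m and height (world z) of open_tube above 0.15 m and angle between open_tube's own x axis and vertical between 1.501 and 1.641 rad and linear speed of open_tube below 0.02 m/s and angular speed of open_tube below 0.15 rad/s and contact force between open_tube and the fingers above 2 N and contact force between open_tube and cradle below 0.1 N and contact force between open_tube and shut_tube below 0.1 N and distance of shut_tube from where it was at the start of the episode below 0.01 m and distance of each of pliers, flux_tin, spanner from where it was at the start of the episode below 0.02 m); the arm keeps its last pose, push and grip.
It fails at once if the open tube is tipped more than 12 degrees from level (angle between open_tube's own x axis and vertical below 1.361 rad or angle between open_tube's own x axis and vertical above 1.781 rad).
It fails at once if the other tube is moved more than 20 mm (distance of shut_tube from where it was at the start of the episode above 0.02 m).
It fails at once if the pliers, the flux tin or the spanner is moved more than 30 mm (distance of any of pliers, flux_tin, spanner from where it was at the start of the episode above 0.03 m).
It also fails if it takes over 51 s, if anything falls off the work surface, if the arm or the gripper's body presses on something with over 40 N, if the wrist force passes 120 N, or if a joint passes its speed limit or range.

### The arm

A 6-joint arm with a two-finger parallel gripper is mounted at the origin on a cart in front of the work surface, level with it; the furniture and walls round the work are solid. World frame = base frame: x ahead of the robot, y to its left, z up, the work surface at z = 0. Lengths are in m, angles in rad, forces in N, time in s.
With the tool pointing down it reaches from about 0.3 to 0.85 m from the base axis. Payload 5.4 kg.
Tool frame: the origin (TCP) lies midway between the tips of the shut fingers; the grasp point (between the pads) lies 19 mm behind it (hold_point_z is the distance from the TCP to the grasp point, in m); z points along the fingers, y is the line along which they close (so a half turn about z gives the same grasp; the last joint's range is limited). The gripper opens to 85 mm and grips with 20 to 120 N. Pads are 22 mm wide; open, the fingers measure 114 mm over their backs; the gripper's body (76 mm by 85 mm) begins 54 mm behind the grasp point. The pads swing forward as they close: fully open they stand 13 mm farther back than shut.
Start: joints at [-1.397, 0.158, 1.597, -0, 1.386, -0.21], TCP at [0.215, -0.533, 0.231] pointing down, gripper open.
Joint ranges: [-2.91, 2.91], [-0.94, 2.29], [0.18, 2.7], [-1.29, 4.43], [0.17, 2.64], [-3, 3]. Speed limits (rad/s): [2.57, 2.57, 3.14, 3.14, 3.14, 3.14].

### API

Orientations are given as a unit quaternion [w, x, y, z].
In Python, from plant import * gives the robot as it stands.
- The arm moves only by the shell command python3 -m jog 'ROWS' [OPENING] [FORCE]. ROWS is JSON, a list of rows, each a list of 4 numbers: the shift along the tool's x, y, z scaled (see below), then the turn about the tool's z scaled (see below). A call has 1 to 5 rows; each row shifts and turns the commanded pose from where the row before left it, along the tool's axes as they then stand; what a row does not reach is not made up. The controller multiplies each number of a shift by 0.12 m and each number of a turn by 2 rad. A row lasts 1/10 s, in which the tool goes at most 50 mm and 8.59 degrees, less where a joint would pass 70% of its speed; a pose out of reach is approached as far as the arm can. A call with a number of a shift or a turn outside -1 to 1 is refused whole. A call with a gripper value outside its range is refused whole. OPENING is the opening, from -1 (shut) to 1 (fully open), set as the call begins (- or left out, the last holds). The fingers move at their own pace and stop on an object; FORCE is the grip in N (left out, the last holds). Time passes only in rows, so rows that do not move let the fingers close. It gives the time, the measured TCP pose, the force, the opening and the grip force at its end, in the units of the state.
- sense(): the state, without advancing time (a new reading comes with each control period).
- snapshot(name): name is "scene" or "top" or "wrist"; returns the picture (480x640x3 uint8, red, green, blue); there is no depth.
- calibration(name): a dict with "camera_matrix" (3x3 intrinsics, pixels), "rvec" (rotation vector, rad) and "tvec" (3), from world to camera coordinates, as OpenCV has them. Camera axes: x right, y down, z forward; pixel columns grow to the right and rows downward; lengths in m; the calibration is good to about 2 mm. A picture is of the moment at which its call begins: read the wrist's pose just before it. calibration takes no time and is no camera call; for the wrist camera it gives the pose at the moment of the call.
- finish_job(): hands the job in; it is judged then, once.
The state is a dict: "clock": time; "joint_positions": joint angles; "joint_velocities": joint speeds; "effort": joint torques, N m; "tool_pos": TCP position; "tcp_rot": TCP orientation; "force": force on the tool from outside, world axes, zero at the start; "torque": the same for the moment, N m; "width": finger opening in m; "grasp_force": force on a finger pad.
Only numpy, scipy, OpenCV 4.12 (cv2) and the standard library are available. Lean on these libraries where they do the work, as an engineer would, in place of code of your own. Each camera call takes 0.05 s, during which the arm holds its last target. There are 200 camera calls.

## Working session

There is one attempt and no reset: what is moved stays moved. The work goes in short steps, Python scripts to look and compute and a shell command to move; the robot and the scene stay as the last step left them, time stands still between calls to the robot, and variables do not carry over. Pictures are saved under pics/ and viewed, at most 10 in all, crops included, and the job is handed in when it is done.

```bash
mkdir -p pics; ls; python3 - <<'E'
from plant import *
import cv2
for n in("top","scene"):
    cv2.imwrite(f"pics/{n}0.png",snapshot(n)[:,:,::-1]); c=calibration(n); print(n,c)
s=sense(); print(s)
E
```

```text
pics
top {'camera_matrix': array([[483.71752579,   0.        , 318.12405597],
       [  0.        , 483.71752579, 243.74310124],
       [  0.        ,   0.        ,   1.        ]]), 'rvec': array([ 2.15466484, -2.17712737,  0.11408141]), 'tvec': array([-0.04885315,  0.57495295,  1.18886324])}
scene {'camera_matrix': array([[590.07335173,   0.        , 316.7461119 ],
       [  0.        , 590.07335173, 234.44964248],
       [  0.        ,   0.        ,   1.        ]]), 'rvec': array([ 0.91768685, -2.23582911,  1.29043323]), 'tvec': array([0.36138411, 0.26546613, 1.32297297])}
{'clock': 0.1, 'joint_positions': array([-1.39711199e+00,  1.59013405e-01,  1.59811881e+00, -4.62651359e-06,
        1.38623148e+00, -2.10101889e-01]), 'joint_velocities': array([ 1.86798499e-03, -7.28010433e-04, -1.60804519e-03,  2.53469943e-03,
        1.25988259e-04, -3.58458862e-05]), 'effort': array([-1.81139301e-03, -3.96992397e+01, -3.32335782e+01, -4.01596299e-04,
        4.29477674e-03,  3.68436315e-05]), 'tool_pos': array([ 0.21517921, -0.53261899,  0.23039373]), 'tcp_rot': array([-8.85413382e-04,  9.81644478e-01,  1.90717944e-01,  1.38501081e-05]), 'force': array([ 0.13277522,  0.09025936, -0.3917141 ]), 'torque': array([ 0.04842686, -0.04120499, -0.06435534]), 'grasp_force': 0.0, 'width': 0.0854080800633988}
```

View pics/top0.png

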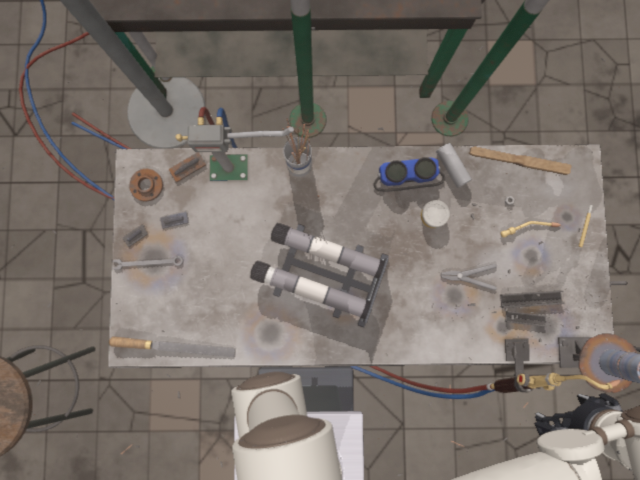

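View pics/scene0.png

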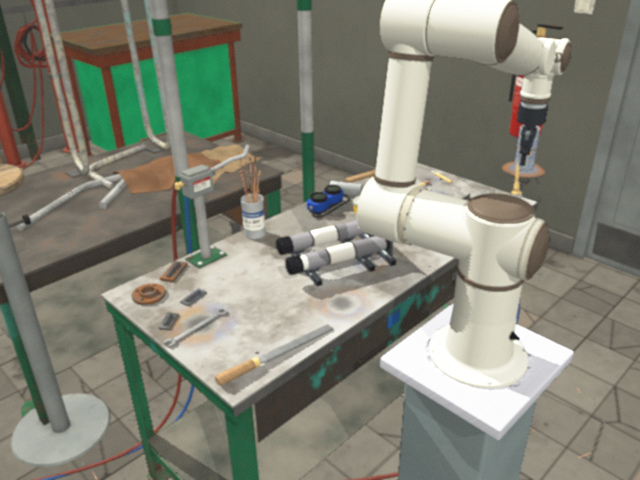

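The top view shows the two tubes with their caps to the left (far tube cap about (280,233), near tube cap about (260,272)) and the stop on the right at about (378,290). The spanner is at (148,263), the tin at (436,214) and the pliers at (470,275). I'll zoom in to see which cap stands off.

```bash
cat > h.py <<'E'
import numpy as np, cv2
from plant import *
def ray(n,uv):
    c=calibration(n);R=cv2.Rodrigues(c["rvec"])[0];t=c["tvec"]
    d=np.linalg.solve(c["camera_matrix"],np.c_[uv,np.ones(len(uv))].T).T@R
    return -R.T@t,d
def onplane(n,uv,z):
    o,d=ray(n,np.array(uv,float)); return o+d*((z-o[2])/d[:,2])[:,None]
def proj(n,P):
    c=calibration(n);return cv2.projectPoints(np.array(P,float),c["rvec"],c["tvec"],c["camera_matrix"],None)[0][:,0]
E
python3 - <<'E'
from h import *
im=cv2.imread("pics/top0.png"); s=cv2.imread("pics/scene0.png")
a=cv2.resize(im[215:330,240:400],None,fx=4,fy=4,interpolation=cv2.INTER_CUBIC)
b=cv2.resize(s[215:290,265:425],None,fx=4,fy=4,interpolation=cv2.INTER_CUBIC)
cv2.imwrite("pics/crop1.png",a[:460]); cv2.imwrite("pics/crop2.png",b)
print(onplane("top",[[260,272],[362,308],[280,233],[380,266]],.056))
E
```

```text
[[ 0.50347034  0.0884869   0.056     ]
 [ 0.4133382  -0.15997965  0.056     ]
 [ 0.59942412  0.03922874  0.056     ]
 [ 0.5151437  -0.2062086   0.056     ]]
```

View pics/crop1.png

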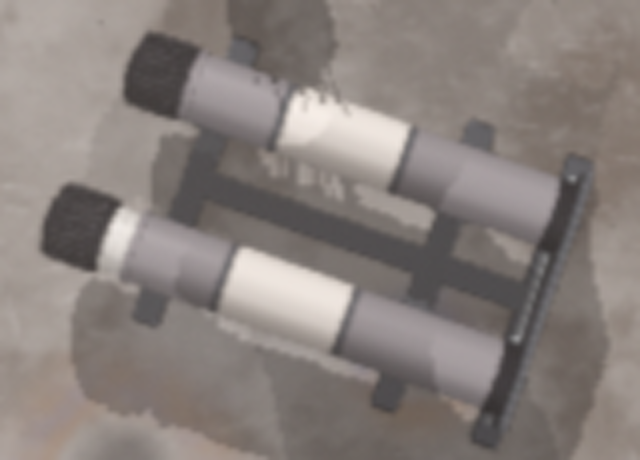

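View pics/crop2.png

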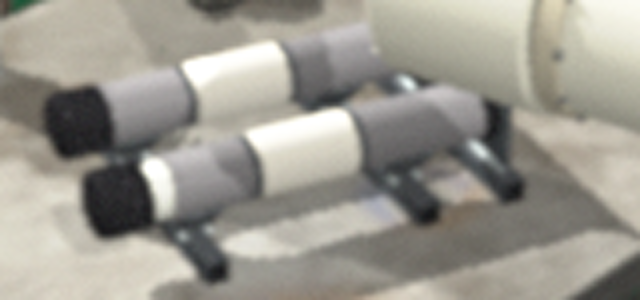

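The near (robot-side) tube is the open one: its pale neck shows at crop 1 (117,243), which is full-image (269,276). The far tube's cap is home. Next I'll measure the axis and cap face from masks.

```bash
python3 - <<'E'
from h import *
im=cv2.imread("pics/top0.png").astype(int); hsv=cv2.cvtColor(im.astype(np.uint8),cv2.COLOR_BGR2HSV)
def comps(m,lo):
    n,l,st,c=cv2.connectedComponentsWithStats(m.astype(np.uint8))
    return [(np.argwhere(l==i)[:,::-1].astype(float),c[i],st[i]) for i in range(1,n) if st[i,4]>=lo and 245<c[i][0]<395 and 215<c[i][1]<330]
V=hsv[...,2]
for nm,m,lo in(("label",V>205,20),("cap",V<48,60)):
    for p,c,st in comps(m,lo):
        P=onplane("top",p,.056); print(nm,st,c.round(1),P.mean(0)[:2].round(4))
# axis of open tube: midline of all non-background? use label rect long/short edges
for p,c,st in comps(V>205,150):
    r=cv2.minAreaRect(p.astype(np.float32)); B=cv2.boxPoints(r); print(r, onplane("top",B,.056)[:,:2].round(4).tolist())
s=sense();print(proj("top",[s["tool_pos"]]))
E
```

```text
label [311 238  31  18 314] [325.9 246.6] [ 0.5644 -0.0739]
label [267 268   7  11  53] [269.9 272.8] [0.5013 0.0642]
label [297 277  30  20 334] [311.6 286.8] [ 0.466  -0.0379]
((326.1619873046875, 246.41954040527344), (29.601102828979492, 12.600156784057617), 13.392496109008789) [[0.5586, -0.0354], [0.5889, -0.0429], [0.5711, -0.1138], [0.5409, -0.1062]]
((311.6945495605469, 286.855224609375), (29.193998336791992, 11.502703666687012), 19.65382194519043) [[0.465, 0.0003], [0.4914, -0.0093], [0.4667, -0.0764], [0.4405, -0.0666]]
[[555.03913488 406.71920773]]
```

```bash
python3 -m jog '[[0.25,-0.24,0,0],[0.25,-0.24,0,0],[0.25,-0.24,0,0],[0.25,-0.24,0,0],[0.25,-0.24,0,0]]' - 40; python3 -m jog '[[0.25,-0.24,0,0],[0.25,-0.24,0,0],[0.25,-0.24,0,0],[0.25,-0.24,0,0],[0.25,-0.24,0,0]]'
python3 -m jog '[[0.25,-0.24,0,0],[0.25,-0.24,0,0],[0.25,-0.24,0,0],[0.25,-0.24,0,0],[0,0,0,0]]'
```

```text
clock: 0.6
tool_pos: [0.3007, -0.3417, 0.2308]
tcp_rot: [-0.0, 0.982, 0.19, -0.0]
force: [0.2, -0.0, 0.8]
width: 0.0852
grasp_force: 0.0
clock: 1.1
tool_pos: [0.3858, -0.152, 0.2311]
tcp_rot: [-0.0, 0.982, 0.191, -0.0]
force: [0.7, -0.8, 0.5]
width: 0.0853
grasp_force: 0.0
clock: 1.6
tool_pos: [0.4543, 0.002, 0.2309]
tcp_rot: [-0.001, 0.981, 0.194, -0.0]
force: [-0.1, -1.6, -0.7]
width: 0.0854
grasp_force: 0.0
```

```bash
python3 -m jog '[[0,0,0,-0.07],[0,0,0,-0.07],[0,0,0,-0.07],[0,0,0,-0.07],[0,0,0,-0.07]]' -1; python3 -m jog '[[0,0,0,-0.07],[0,0,0,0],[0,0,0,0]]'; python3 - <<'E'
from h import *
s=sense(); im=snapshot("wrist"); cv2.imwrite("pics/w1.png",im[:,:,::-1]); c=calibration("wrist")
w,x,y,z=s["tcp_rot"]; print(s["clock"],s["tool_pos"],s["width"],np.degrees(2*np.arctan2(y,x)),s["joint_positions"])
E
```

```text
clock: 2.1
tool_pos: [0.4533, -0.0026, 0.2309]
tcp_rot: [-0.0, 0.855, 0.518, -0.0]
force: [-0.1, 0.5, -0.2]
width: 0.0125
grasp_force: 0.0
clock: 2.4
tool_pos: [0.4535, -0.0024, 0.2311]
tcp_rot: [-0.0, 0.82, 0.573, -0.0]
force: [0.0, 1.0, 0.0]
width: 0.0001
grasp_force: 0.0
2.4 [ 0.45347167 -0.00244984  0.23106306] 0.00014439503974731787 69.89558319799686 [-2.72852375e-01 -1.66913089e-01  1.92172371e+00 -1.92982333e-04
  1.38728531e+00  7.80711556e-02]
```

View pics/w1.png

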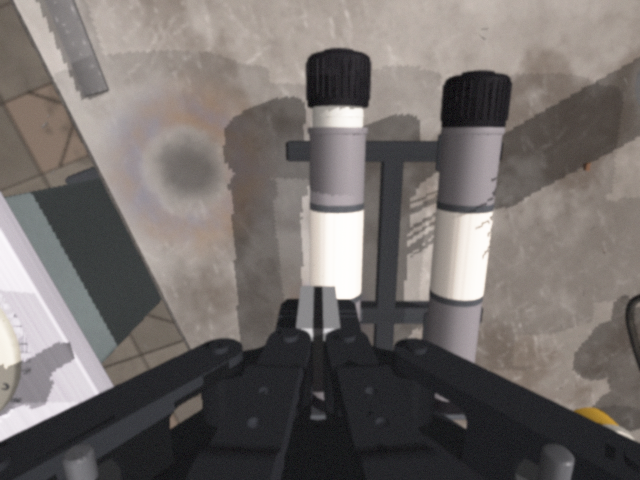

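The wrist view shows the open tube at left: cap at columns 306–371, rows 48–108; neck at rows 108–127; barrel edges near columns 310 and 365. I'll cast the edges.

```bash
python3 - <<'E'
from h import *
g=cv2.cvtColor(cv2.imread("pics/w1.png"),cv2.COLOR_BGR2GRAY).astype(int)
print("cam",ray("wrist",[[320,240]])[0])
def mid(r,a,b,c,d):
    e=np.abs(np.diff(cv2.GaussianBlur(g[r].astype(np.float32)[None],(5,1),0)[0]))
    return a+e[a:b].argmax(),c+e[c:d].argmax()
M=[]
for r in list(range(70,100,6))+list(range(165,200,6))+list(range(215,280,8)):
    l,R=mid(r,300,325,350,378); P=onplane("wrist",[[l+.5,r],[R+.5,r]],.056)[:,:2]
    M.append(P.mean(0)); print(r,l,R,np.linalg.norm(P[0]-P[1]).round(4),M[-1].round(4))
M=np.array(M); v=np.linalg.svd(M-M.mean(0))[2][0]; v*=np.sign(v[1]); print("yaw",np.degrees(np.arctan2(v[1],v[0])),M.mean(0))
n=np.array([-v[1],v[0]])
for nm,uv,z in(("capend top",(338,48.5),.080),("capend mid",(338,48.5),.056),("shoulder top",(338,127.5),.0795),("neck/cap",(338,107),.08),("label far top",(337,209),.078),("lab edge near L",(337,297),.078)):
    p=onplane("wrist",[uv],z)[0,:2]; print(nm,p.round(4),"along",((p-M.mean(0))@v).round(4))
E
```

```text
cam [0.47718736 0.06090343 0.37420785]
70 305 370 0.049 [0.5074 0.0979]
76 305 370 0.0492 [0.506 0.094]
82 305 370 0.0494 [0.5046 0.09  ]
88 305 369 0.0488 [0.5028 0.0861]
94 305 369 0.049 [0.5014 0.082 ]
165 308 364 0.0449 [0.483  0.0318]
171 308 364 0.0451 [0.4814 0.0273]
177 308 363 0.0444 [0.4795 0.0229]
183 309 363 0.0438 [0.4783 0.0182]
189 309 363 0.044 [0.4766 0.0136]
195 309 363 0.0442 [0.475  0.0089]
215 300 363 0.0522 [ 0.466  -0.0055]
223 300 363 0.0525 [ 0.4637 -0.0119]
231 300 362 0.052 [ 0.461  -0.0183]
239 301 362 0.0514 [ 0.4591 -0.025 ]
247 301 362 0.0517 [ 0.4568 -0.0316]
255 302 362 0.0512 [ 0.4548 -0.0384]
263 302 361 0.0506 [ 0.452  -0.0451]
271 300 361 0.0526 [ 0.4488 -0.0516]
279 301 361 0.0521 [ 0.4467 -0.0587]
yaw 68.55361726807104 [0.47525149 0.01432136]
capend top [0.5096 0.1081] along 0.0998
capend mid [0.5123 0.1119] along 0.1044
shoulder top [0.4924 0.0588] along 0.0477
neck/cap [0.497  0.0721] along 0.0617
label far top [0.4719 0.0022] along -0.0125
lab edge near L [ 0.4478 -0.0668] along -0.0856
```

Axis yaw is 69.9°, which matches the tool. The origin is about (0.458,-0.035), and the cap face is about 152 mm along the axis, near (0.511,0.108). I'll move beyond the cap and down.

```bash
python3 -m jog '[[0.33,0.033,0,0],[0.33,0.033,0,0],[0.33,0.033,0,0],[0.33,0.033,0,0],[0,0,0,0]]'; python3 -m jog '[[0,0,0,0],[0,0,0,0],[0,0,0,0]]'
```

```text
clock: 2.95
tool_pos: [0.5233, 0.1449, 0.2309]
tcp_rot: [-0.001, 0.818, 0.575, 0.0]
force: [-1.3, -0.8, -0.1]
width: 0.0002
grasp_force: 0.0
clock: 3.25
tool_pos: [0.5223, 0.1405, 0.2314]
tcp_rot: [0.0, 0.819, 0.574, -0.0]
force: [0.1, 0.3, -0.0]
width: -0.0001
grasp_force: 0.0
```

```bash
python3 -m jog '[[0,0,0.33,0],[0,0,0.33,0],[0,0,0.33,0],[0,0,0.33,0],[0,0,0.31,0]]'; python3 -m jog '[[0,0,0,0],[0,0,0,0],[0,0,0,0]]'; python3 -m jog '[[-0.08,0,0,0],[-0.05,0,0,0],[0,0,0,0],[0,0,0,0]]'
```

```text
clock: 3.75
tool_pos: [0.5222, 0.1405, 0.0344]
tcp_rot: [0.0, 0.819, 0.574, 0.0]
force: [0.5, 0.2, 0.4]
width: 0.0001
grasp_force: 0.0
clock: 4.05
tool_pos: [0.5247, 0.1413, 0.0385]
tcp_rot: [0.001, 0.819, 0.574, 0.002]
force: [-0.5, -0.2, 0.1]
width: -0.0
grasp_force: 0.0
clock: 4.45
tool_pos: [0.5174, 0.1266, 0.0362]
tcp_rot: [0.0, 0.819, 0.574, 0.0]
force: [0.0, -0.2, -0.3]
width: 0.0
grasp_force: 0.0
```

```bash
for i in 1 2 3 4; do python3 -m jog '[[-0.03,0,0,0],[0,0,0,0],[0,0,0,0]]' | egrep 'tool_pos|force:' | head -2; done
```

```text
tool_pos: [0.5159, 0.1235, 0.0356]
force: [0.1, -0.5, 0.5]
tool_pos: [0.5147, 0.1201, 0.0357]
force: [-0.2, 0.4, 0.2]
tool_pos: [0.5135, 0.1167, 0.0357]
force: [1.6, 1.4, -0.3]
tool_pos: [0.5123, 0.1132, 0.0357]
force: [0.1, 1.8, 0.7]
```

```bash
for i in 1 2 3; do python3 -m jog '[[-0.02,0,0,0],[0,0,0,0],[0,0,0,0]]' | egrep 'tool_pos|force:' | head -2; done
```

```text
tool_pos: [0.5115, 0.1112, 0.0358]
force: [0.5, 3.2, 0.5]
tool_pos: [0.5105, 0.1082, 0.0356]
force: [0.4, -0.1, 0.3]
tool_pos: [0.51, 0.1069, 0.0357]
force: [1.5, 4.9, -0.7]
```

```bash
for i in 1 2 3; do python3 -m jog '[[-0.015,0,0,0],[0,0,0,0],[0,0,0,0]]' | egrep 'tool_pos|force:' | head -2; done
```

```text
tool_pos: [0.51, 0.1067, 0.0359]
force: [3.9, 11.2, -2.7]
tool_pos: [0.51, 0.1065, 0.0361]
force: [5.6, 17.3, -3.7]
tool_pos: [0.51, 0.1064, 0.0363]
force: [8.4, 25.8, -5.6]
```

```bash
python3 -m jog '[[0.05,0,0,0],[0.15,0,0,0],[0.15,0,0,0],[0,0,0,0]]' ; python3 -m jog '[[0,0,-0.33,0],[0,0,-0.33,0],[0,0,-0.33,0],[0,0,-0.33,0],[0,0,-0.33,0]]' ; python3 -m jog '[[-0.33,0,0,0],[-0.33,0,0,0],[-0.33,0,0,0],[-0.33,0,0,0],[-0.33,0,0,0]]' 1; python3 -m jog '[[0,0,0,0],[0,0,0,0],[0,0,0,0]]'; python3 - <<'E'
from h import *
s=sense(); im=snapshot("wrist")[:,:,::-1]; cv2.imwrite("pics/w2.png",im); w,x,y,z=s["tcp_rot"]; print(s["clock"],s["tool_pos"],np.degrees(2*np.arctan2(y,x)))
E
```

```text
clock: 7.85
tool_pos: [0.5227, 0.1417, 0.0358]
tcp_rot: [0.0, 0.818, 0.575, -0.0]
force: [-0.2, -1.4, -0.5]
width: 0.0002
grasp_force: 0.0
clock: 8.35
tool_pos: [0.5217, 0.1397, 0.2351]
tcp_rot: [0.0, 0.819, 0.574, -0.001]
force: [0.7, 0.3, 0.3]
width: -0.0001
grasp_force: 0.0
clock: 8.85
tool_pos: [0.4534, -0.0473, 0.2335]
tcp_rot: [0.0, 0.819, 0.574, -0.001]
force: [0.5, 0.2, 0.6]
width: 0.0724
grasp_force: 0.0
clock: 9.15
tool_pos: [0.4548, -0.0449, 0.2335]
tcp_rot: [-0.0, 0.818, 0.575, -0.0]
force: [-0.1, -0.6, -0.1]
width: 0.0852
grasp_force: 0.0
9.15 [ 0.45480325 -0.04494851  0.2335429 ] 70.13548889833248
```

View pics/w2.png

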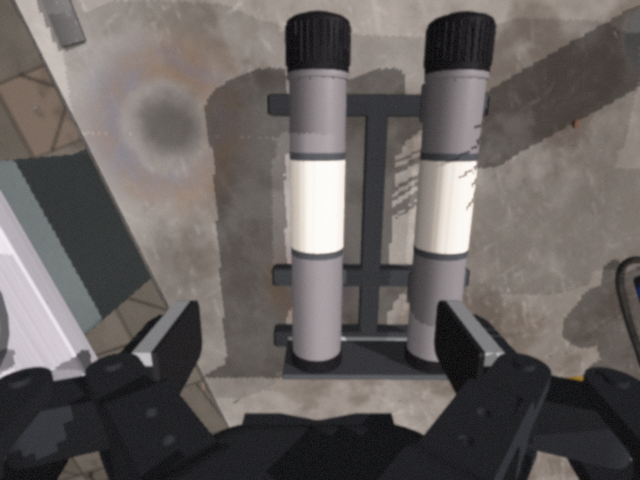

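Both caps are now flush, with no pale neck at (318,70). The gripper is over the tube 10 mm to the foot side of its origin and centred across it, so I'll descend and grip.

```bash
python3 -m jog '[[0,0,0.3,0],[0,0,0.3,0],[0,0,0.3,0],[0,0,0.3,0],[0,0,0.2,0]]'; python3 -m jog '[[0,0,0.1,0],[0,0,0.1,0],[0,0,0.07,0],[0,0,0,0],[0,0,0,0]]'
```

```text
clock: 9.7
tool_pos: [0.4536, -0.0436, 0.063]
tcp_rot: [-0.001, 0.818, 0.575, -0.001]
force: [-0.5, 0.0, 0.7]
width: 0.0854
grasp_force: 0.0
clock: 10.2
tool_pos: [0.4557, -0.0454, 0.034]
tcp_rot: [0.001, 0.819, 0.574, 0.0]
force: [0.2, -0.6, 0.4]
width: 0.0855
grasp_force: 0.0
```

```bash
python3 -m jog '[[0,0,0,0],[0,0,0,0],[0,0,0,0],[0,0,0,0],[0,0,0,0]]' -1 80; python3 -m jog '[[0,0,0,0],[0,0,0,0],[0,0,0,0],[0,0,0,0],[0,0,0,0]]'
```

```text
clock: 10.7
tool_pos: [0.454, -0.0448, 0.034]
tcp_rot: [-0.001, 0.819, 0.574, -0.001]
force: [-6.8, 1.7, 10.5]
width: 0.0424
grasp_force: 79.8
clock: 11.2
tool_pos: [0.4541, -0.0449, 0.034]
tcp_rot: [-0.001, 0.819, 0.574, -0.001]
force: [-6.5, 1.9, 11.9]
width: 0.0421
grasp_force: 79.8
```

```bash
python3 -m jog '[[0,0,-0.05,0],[0,0,-0.08,0],[0,0,-0.1,0],[0,0,-0.1,0],[0,0,-0.1,0]]'; python3 -m jog '[[0,0,-0.15,0],[0,0,-0.15,0],[0,0,-0.15,0],[0,0,-0.1,0],[0,0,-0.06,0]]';  python3 -m jog '[[0,0,-0.03,0],[0,0,0,0],[0,0,0,0],[0,0,0,0],[0,0,0,0]]'; python3 - <<'E'
from h import *
cv2.imwrite("pics/s3.png",snapshot("scene")[130:330,220:460,::-1].repeat(3,0).repeat(3,1)); s=sense(); print(s["torque"],s["force"])
E
```

```text
clock: 11.7
tool_pos: [0.4552, -0.0453, 0.0862]
tcp_rot: [0.0, 0.819, 0.574, 0.0]
force: [-0.4, -0.2, -4.8]
width: 0.0421
grasp_force: 82.3
clock: 12.2
tool_pos: [0.4555, -0.0454, 0.1597]
tcp_rot: [0.001, 0.819, 0.574, 0.001]
force: [-0.3, -0.9, -6.0]
width: 0.042
grasp_force: 82.6
clock: 12.7
tool_pos: [0.4546, -0.0451, 0.1611]
tcp_rot: [-0.001, 0.819, 0.574, -0.0]
force: [0.4, -0.1, -4.6]
width: 0.0421
grasp_force: 82.6
[ 0.00792016  0.03429936 -0.02863899] [-0.89148024 -0.14241838 -5.7015593 ]
```

View pics/s3.png

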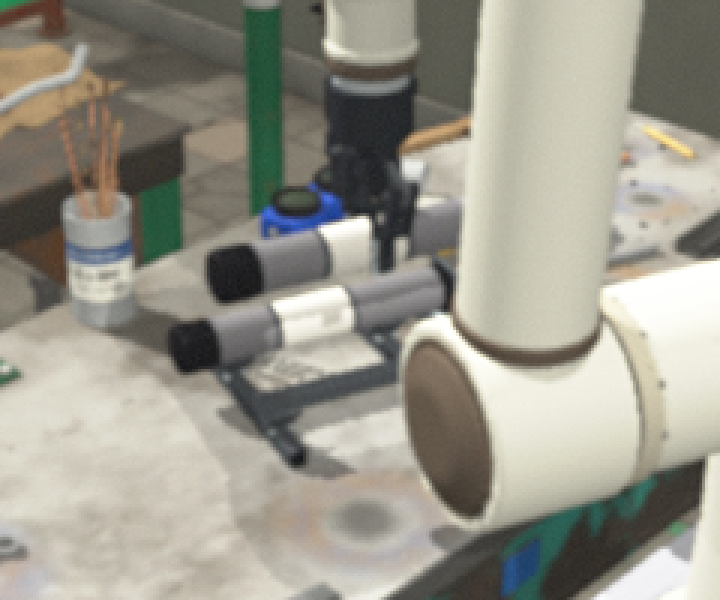

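The tube is held level above the cradle, with its cap home at crop (235,272). The other tube lies undisturbed in its row at crop (310,315).

```bash
python3 -m jog '[[0,0,0,0],[0,0,0,0],[0,0,0,0],[0,0,0,0],[0,0,0,0]]'; python3 -c "
from plant import *
print(finish_job())"
```

```text
clock: 13.25
tool_pos: [0.455, -0.0452, 0.1617]
tcp_rot: [0.0, 0.819, 0.574, 0.0]
force: [0.1, -0.3, -5.3]
width: 0.0419
grasp_force: 82.6
the job is handed in; nothing more can be done
None
```

The cap was pushed home with the tube in the cradle, and the job was handed in at 13.25 s with the tube held level and still about 127 mm above where it lay; no verdict was returned.

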